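Dock the germination trays by length

ROBOT

A 6-joint arm with a two-finger parallel gripper is mounted at the origin on the work surface. World frame = base frame: x ahead of the robot, y to its left, z up, the work surface at z = 0. Lengths are in m, angles in rad, forces in N, time in s.
With the tool pointing down it reaches from about 0.3 to 0.95 m from the base axis. Payload 3.1 kg.
Tool frame: the origin (TCP) lies at the very end of the fingers, on their centre line; the grasp point (between the pads) lies 19 mm behind it (arm.tcp_to_grasp is the distance from the TCP to the grasp point, in m); z points along the fingers, y is the line along which they close (so a half turn about z gives the same grasp; the last joint's range is limited). The gripper opens to 85 mm and grips with 20 to 120 N. Pads are 22 mm wide; open, the fingers measure 114 mm over their backs; the gripper's body (76 mm by 85 mm) begins 54 mm behind the grasp point. The pads swing forward as they close: fully open they stand 13 mm farther back than shut.
Start: joints at [1.256, 0.308, 1.634, -0, 1.2, -0.07], TCP at [0.152, 0.606, 0.231] pointing down, gripper open.
Joint ranges: [-3.06, 3.06], [-0.79, 1.96], [0.05, 2.63], [-1.19, 4.34], [0.05, 2.64], [-2.94, 2.94]. Speed limits (rad/s): [2.79, 2.79, 3.14, 3.14, 3.14, 3.14].

INTERFACE

Orientations are given as a rotation vector (axis times angle).
In Python, from rig import arm gives the robot as it stands. The module is installed in compiled form; this text tells all that it offers.
- The arm moves only by the tool jog_arm, never from a script. Its argument "series" is one flat list of numbers, 5 for each row, row after row: the finger opening in m, from 0 to 0.0854, then the shift along the world's x, y, z in m, then the turn about the world's z in rad. A call has 1 to 10 rows; each row is the pose to reach, as a shift and turn from the pose commanded when the call began; what a row does not reach only later rows make up. A row lasts 1/10 s, in which the tool goes at most 50 mm and 8.59 degrees, less where a joint would pass 70% of its speed; a pose out of reach is approached as far as the arm can. A call with a gripper value outside its range is refused whole. The fingers move at their own pace and stop on an object; "newtons" is the grip in N (left out, the last holds). Time passes only in rows, so rows that repeat a pose let the fingers close. It gives the time, the measured TCP pose, the force, the opening and the grip force at its end, in the units of the state.
- arm.sense(): the state, without advancing time (a new reading comes with each control period).
- arm.camera(name): name is "scene" or "side" or "wrist"; returns a dict with "image" (384x512x3 uint8, red, green, blue), "range_z" (384x512 float32, m along the optical axis (not along the pixel's ray), 0 where there is no reading), "vfov" (degrees; the focal length in pixels is half the picture's height over the tangent of half this angle, whatever the lens; pixels are square), "cx", "cy" (the principal point, pixels), "dist_coeffs" ([k1, k2, p1, p2, k3] as OpenCV has them; the pictures are not rectified), "extrinsics" (4x4, takes a point from world to camera coordinates). Camera axes: x right, y down, z forward; pixel columns grow to the right and rows downward; lengths in m; the calibration is good to about 2 mm. A picture is of the moment at which its call begins.
- arm.hand_in(): hands the job in; it is judged then, once.
The state is a dict: "time_s": time; "q": joint angles; "dq": joint speeds; "joint_torque": joint torques, N m; "tcp_pos": TCP position; "orientation": TCP orientation; "wrist_force": force on the tool from outside, world axes, zero at the start; "moment": the same for the moment, N m; "gripper_width": finger opening in m; "gripper_force": force on a finger pad.
Only numpy, scipy, OpenCV 4.12 (cv2) and the standard library are available. Lean on these libraries where they do the work, as an engineer would, in place of code of your own. Each camera call takes 0.05 s, during which the arm holds its last target. There are 200 camera calls.

TASK

Slide each of the three empty germination trays along the bench, without lifting or tipping it, into the bay whose depth matches its length (short, medium, long), and push it in against the spring buffer until both orange catches snap in behind it; each bay is clamped at a slightly different depth, so go by feel. Do not ram a tray against the back stop (never over 20 N there, beyond what the spring takes), and leave the other things on the bench where they are.

Things in the scene. Friction and masses are not known exactly. Their poses are not given: they have to be found in the camera images.
- tray_S_mid (a point): centre (15 mm above the bench) of the short tray: loose, open-topped, slippery beige plastic with a blue floor, 180 g or so, 85 mm long (x) by 72 wide (y) by 30 high, walls and floor 4 mm thick, so fingers can reach down inside it; ends alike, corners rounded to 4 mm radius. The three trays differ only in length (85, 105, 125 mm).
- tray_M_mid (a point): centre (15 mm above the bench) of the medium tray: loose, open-topped, slippery beige plastic with a blue floor, 180 g or so, 105 mm long (x) by 72 wide (y) by 30 high, walls and floor 4 mm thick, so fingers can reach down inside it; ends alike, corners rounded to 4 mm radius. The three trays differ only in length (85, 105, 125 mm).
- tray_L_mid (a point): centre (15 mm above the bench) of the long tray: loose, open-topped, slippery beige plastic with a blue floor, 180 g or so, 125 mm long (x) by 72 wide (y) by 30 high, walls and floor 4 mm thick, so fingers can reach down inside it; ends alike, corners rounded to 4 mm radius. The three trays differ only in length (85, 105, 125 mm).
- bay_S_home (a point): where the short tray's centre rests when home, 15 mm above the bench, if the short bay is set at its nearest depth. The whole bay is clamped 0 to 20 mm farther along x, a setting not measured: feel for it. x points into the bay, y to its left. Fixed lane on the bare bench, 76 mm wide, 22 mm high rails, open towards -x. Bays stand side by side, 106 mm apart, in any order.
- bay_S_mouth (a point): centre of the short bay's mouth at its nearest setting (0 to 20 mm farther in truth), 97.5 mm before home; flared, 95 mm wide here, 76 mm wide 26 mm farther in. Two orange spring catches follow, sloping inwards; the tray folds them aside (a few N). Their tips, 42.5 mm before home, hold the tray's near end once it is home.
- bay_S_stop (a point): centre of the short bay's hard back stop at its nearest setting (0 to 20 mm farther in truth), 3.5 mm beyond the home tray's end. A rubber-tipped spring buffer stands 10 mm out of it and pushes back with 2 to 8 N. The catches snap in only when the tray is pushed past home, nearly to the stop (about 8 to 12 N); let go sooner, it is pushed out. Once caught it springs back to home.
- catch_S_left (a joint): left (seen looking into the bay) catch of the short bay, rad: 0 sprung in (bay empty, or tray caught), about 0.15 to 0.25 while a tray holds it aside
- catch_S_right (a joint): right (seen looking into the bay) catch of the short bay, rad: 0 sprung in (bay empty, or tray caught), about 0.15 to 0.25 while a tray holds it aside
- bay_M_home (a point): where the medium tray's centre rests when home, 15 mm above the bench, if the medium bay is set at its nearest depth. The whole bay is clamped 0 to 20 mm farther along x, a setting not measured: feel for it. x points into the bay, y to its left. Fixed lane on the bare bench, 76 mm wide, 22 mm high rails, open towards -x. Bays stand side by side, 106 mm apart, in any order.
- bay_M_mouth (a point): centre of the medium bay's mouth at its nearest setting (0 to 20 mm farther in truth), 107.5 mm before home; flared, 95 mm wide here, 76 mm wide 26 mm farther in. Two orange spring catches follow, sloping inwards; the tray folds them aside (a few N). Their tips, 52.5 mm before home, hold the tray's near end once it is home.
- bay_M_stop (a point): centre of the medium bay's hard back stop at its nearest setting (0 to 20 mm farther in truth), 3.5 mm beyond the home tray's end. A rubber-tipped spring buffer stands 10 mm out of it and pushes back with 2 to 8 N. The catches snap in only when the tray is pushed past home, nearly to the stop (about 8 to 12 N); let go sooner, it is pushed out. Once caught it springs back to home.
- catch_M_left (a joint): left (seen looking into the bay) catch of the medium bay, rad: 0 sprung in (bay empty, or tray caught), about 0.15 to 0.25 while a tray holds it aside
- catch_M_right (a joint): right (seen looking into the bay) catch of the medium bay, rad: 0 sprung in (bay empty, or tray caught), about 0.15 to 0.25 while a tray holds it aside
- bay_L_home (a point): where the long tray's centre rests when home, 15 mm above the bench, if the long bay is set at its nearest depth. The whole bay is clamped 0 to 20 mm farther along x, a setting not measured: feel for it. x points into the bay, y to its left. Fixed lane on the bare bench, 76 mm wide, 22 mm high rails, open towards -x. Bays stand side by side, 106 mm apart, in any order.
- bay_L_mouth (a point): centre of the long bay's mouth at its nearest setting (0 to 20 mm farther in truth), 117.5 mm before home; flared, 95 mm wide here, 76 mm wide 26 mm farther in. Two orange spring catches follow, sloping inwards; the tray folds them aside (a few N). Their tips, 62.5 mm before home, hold the tray's near end once it is home.
- bay_L_stop (a point): centre of the long bay's hard back stop at its nearest setting (0 to 20 mm farther in truth), 3.5 mm beyond the home tray's end. A rubber-tipped spring buffer stands 10 mm out of it and pushes back with 2 to 8 N. The catches snap in only when the tray is pushed past home, nearly to the stop (about 8 to 12 N); let go sooner, it is pushed out. Once caught it springs back to home.
- catch_L_left (a joint): left (seen looking into the bay) catch of the long bay, rad: 0 sprung in (bay empty, or tray caught), about 0.15 to 0.25 while a tray holds it aside
- catch_L_right (a joint): right (seen looking into the bay) catch of the long bay, rad: 0 sprung in (bay empty, or tray caught), about 0.15 to 0.25 while a tray holds it aside
- petri: bystander: closed stack of petri dishes, 90 mm across, 30 high; origin under its centre
- amber: bystander: amber glass jar, 56 mm across, 110 high; origin under its centre
- beaker: bystander: glass beaker, 70 mm across, 90 high; origin under its centre
- brush: bystander: small brush lying on the bench; origin under it
- white_jar: bystander: white plastic jar, 70 mm across, 120 high; origin under its centre
- weight: bystander: brass cylinder, 44 mm across, 50 high; origin under its centre

How it is judged:
By the outcome, as a careful person would: the job done as asked, in the order asked, and still so for the second after the job is handed in, with the robot touching nothing.
It also fails if it takes over 72 s, if anything falls off the work surface, if the arm or the gripper's body presses on something with over 40 N, if the wrist force passes 120 N, or if a joint passes its speed limit or range.

## Working session

There is one attempt and no reset: what is moved stays moved. The work goes in short steps, Python scripts to look and compute and a tool call to move; the robot and the scene stay as the last step left them, time stands still between calls to the robot, and variables do not carry over. Pictures are saved under pics/ and viewed, at most 10 in all, crops included, and the job is handed in when it is done.

Besides the shell and the picture viewer there is one more tool, called after "Emit:" as name(argument=value, ...), one argument or row to a line, values as JSON. jog_arm: Moves the arm, as the interface text tells. Its arguments: {"type":"object","properties":{"series":{"type":"array","items":{"type":"number"}},"newtons":{"type":"number"}},"required":["series"]}

```bash
mkdir -p pics; cat > h.py <<'E'
import numpy as np, cv2
from rig import arm
def cam(n, save=None):
    c=arm.camera(n); 
    f=192/np.tan(np.radians(c["vfov"])/2)
    c["K"]=np.array([[f,0,c["cx"]],[0,f,c["cy"]],[0,0,1]]); c["D"]=np.array(c["dist_coeffs"],float)
    if save: cv2.imwrite("pics/"+save,c["image"][:,:,::-1])
    return c
def cloud(c):
    """world xyz per pixel from range image"""
    v,u=np.mgrid[:384,:512]
    p=cv2.undistortPoints(np.stack([u,v],-1).reshape(-1,1,2).astype(float),c["K"],c["D"]).reshape(384,512,2)
    z=c["range_z"]; P=np.dstack([p[...,0]*z,p[...,1]*z,z])
    E=np.array(c["extrinsics"]); W=(P-E[:3,3])@E[:3,:3]
    W[z==0]=np.nan
    return W
def ray(c,uv,h):
    p=cv2.undistortPoints(np.array(uv,float).reshape(-1,1,2),c["K"],c["D"]).reshape(-1,2)
    E=np.array(c["extrinsics"]); d=np.c_[p,np.ones(len(p))]@E[:3,:3]; o=-E[:3,:3].T@E[:3,3]
    return o+d*((h-o[2])/d[:,2])[:,None]
E
python3 - <<'E'
from h import *
for n in("scene","side"):
    c=cam(n,n+"0.png"); W=cloud(c); print(n,c["vfov"],(-np.array(c["extrinsics"])[:3,:3].T@np.array(c["extrinsics"])[:3,3]).round(3)); 
print(arm.sense())
E
```

```text
scene 51.92137239270721 [1.356 0.855 0.803]
side 47.038780181468915 [ 0.299 -1.083  1.069]
{'time_s': 0.1, 'q': array([ 1.25627254e+00,  3.08923472e-01,  1.63504028e+00,  2.67692243e-05,
        1.19969809e+00, -6.97197361e-02]), 'dq': array([ 0.00042599, -0.0022644 , -0.00315076,  0.00097815,  0.00191886,
        0.00049343]), 'joint_torque': array([ 1.75565128e-04, -4.16405797e+01, -2.77647042e+01, -1.90391711e-04,
        4.03965343e-03, -2.44977832e-05]), 'tcp_pos': array([0.15128213, 0.60565847, 0.2301675 ]), 'orientation': array([-0.38354156, -3.11766805,  0.00318256]), 'wrist_force': array([-0.02953246, -0.1162636 ,  0.19495738]), 'moment': array([-0.02305284,  0.01240699, -0.01047657]), 'gripper_force': 0.0, 'gripper_width': 0.08566586218502037}
```

View pics/scene0.png

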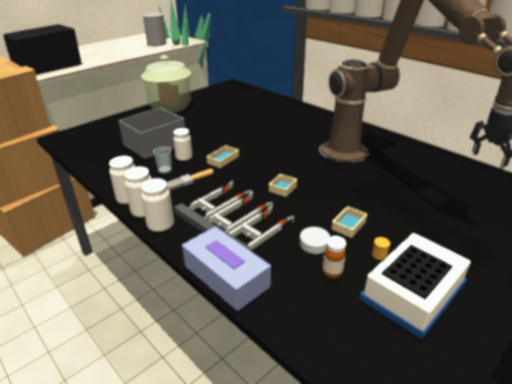

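View pics/side0.png

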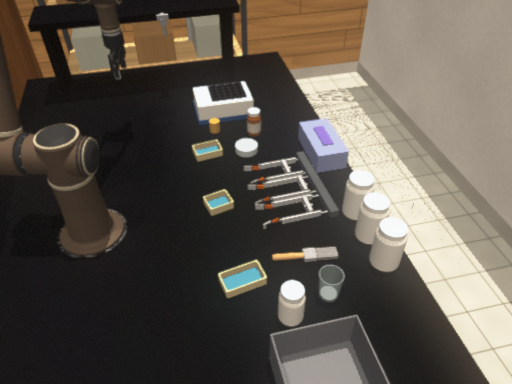

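The side view shows trays at about (208,151), (218,203) and (242,279), and bays at (245–325, 165–225) opening left. Next I'll build a rectified top view of the z=0.022/0.03 plane to measure from.

```bash
cat >> h.py <<'E'
def ortho(c,h,x0,x1,y0,y1,s=1000):
    """image resampled on plane z=h; rows: x descending upward, cols: y descending rightward"""
    X,Y=np.meshgrid(np.arange(x1,x0,-1/s),np.arange(y1,y0,-1/s),indexing='ij')
    P=np.stack([X,Y,np.full_like(X,h)],-1).reshape(-1,1,3)
    E=np.array(c["extrinsics"]); r=cv2.Rodrigues(E[:3,:3])[0]
    m=cv2.projectPoints(P,r,E[:3,3],c["K"],c["D"])[0].reshape(*X.shape,2).astype(np.float32)
    return cv2.remap(c["image"],m[...,0],m[...,1],cv2.INTER_CUBIC)
E
python3 - <<'E'
from h import *
for n in("scene","side"):
    c=cam(n); W=cloud(c); hsv=cv2.cvtColor(c["image"],cv2.COLOR_RGB2HSV)
    H,S,V=[hsv[...,i].astype(int) for i in range(3)]
    ok=(W[...,0]>.15)&(W[...,0]<.9)&(abs(W[...,1])<.55)&(W[...,2]<.045)&(W[...,2]>-.01)
    blue=((H>88)&(H<108)&(S>110)&(V>90)&ok)
    k,lab,st,ce=cv2.connectedComponentsWithStats(blue.astype(np.uint8))
    for i in range(1,k):
        if st[i,4]>60: print(n,"blue",st[i,4],ce[i].round(),np.nanmedian(W[lab==i],0).round(3))
    beige=((H>12)&(H<32)&(S>50)&(V>110)&ok)|blue
    beige=cv2.morphologyEx(beige.astype(np.uint8),cv2.MORPH_CLOSE,np.ones((3,3)))
    k,lab,st,ce=cv2.connectedComponentsWithStats(beige)
    for i in range(1,k):
        if st[i,4]>150:
            w=W[lab==i]; w=w[(w[:,2]>.022)&(w[:,2]<.036)]
            r=cv2.minAreaRect((w[:,:2]*1000).astype(np.float32)); print(n,"tray",st[i,4],ce[i].round(),np.round(r[0],1),np.round(r[1],1),round(r[2],1), np.nanpercentile(w[:,2],95).round(3))
    W2=W; m=(W[...,2]>.012)&(W[...,2]<.05)&(W[...,0]>.5)&(W[...,0]<.85)&(abs(W[...,1])<.3)
    print(n,np.nanpercentile(W[m],[1,50,99],axis=0).round(3))
    o=ortho(c,.022,.3,.9,-.4,.4)
    cv2.imwrite(f"pics/o_{n}.png",o[:,:,::-1])
E
```

```text
scene blue 118 [349. 220.] [0.415 0.318 0.005]
scene tray 424 [222. 156.] [ 437.6 -311.5] [133.   76.6] 11.2 0.031
scene tray 433 [282. 184.] [421.   22.5] [95.9 75.3] 13.8 0.031
scene tray 693 [348. 221.] [429.7 327.9] [112.7  73.6] 8.1 0.032
scene tray 169 [380. 252.] [499.9 485.4] [14.1 37.2] 29.2 0.034
scene [[ 0.549 -0.285  0.012]
 [ 0.7    0.014  0.021]
 [ 0.833  0.297  0.032]]
side blue 103 [218. 201.] [0.424 0.037 0.008]
side blue 390 [241. 278.] [ 0.435 -0.302  0.007]
side tray 484 [207. 150.] [430.8 326.5] [106.7  82.5] 9.4 0.034
side tray 544 [218. 201.] [422.5  21.9] [87.  83.8] 13.6 0.034
side tray 213 [288. 255.] [ 586.3 -261.2] [10.2 92.1] 84.0 0.026
side tray 1180 [242. 278.] [ 434.9 -311.2] [127.4  77.4] 9.5 0.034
side [[ 0.546 -0.294  0.012]
 [ 0.706 -0.012  0.023]
 [ 0.846  0.292  0.048]]
```

View pics/o_side.png

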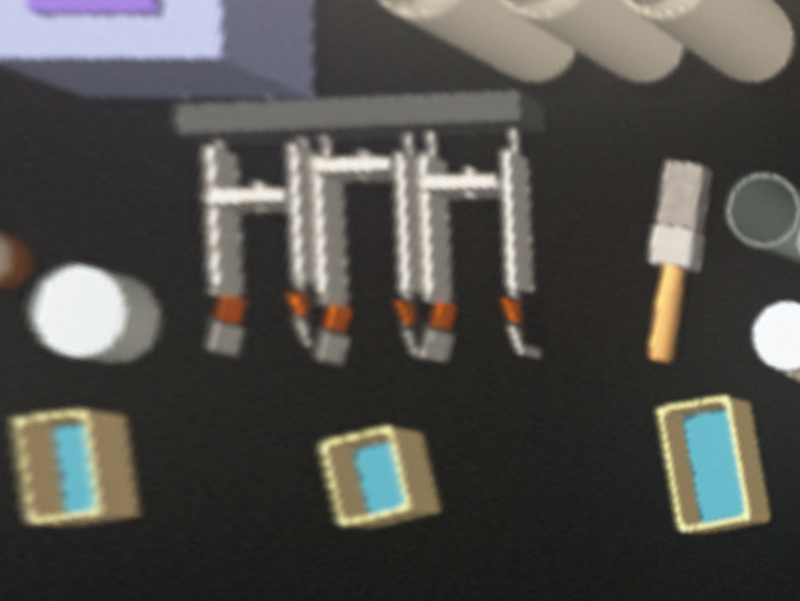

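View pics/o_scene.png

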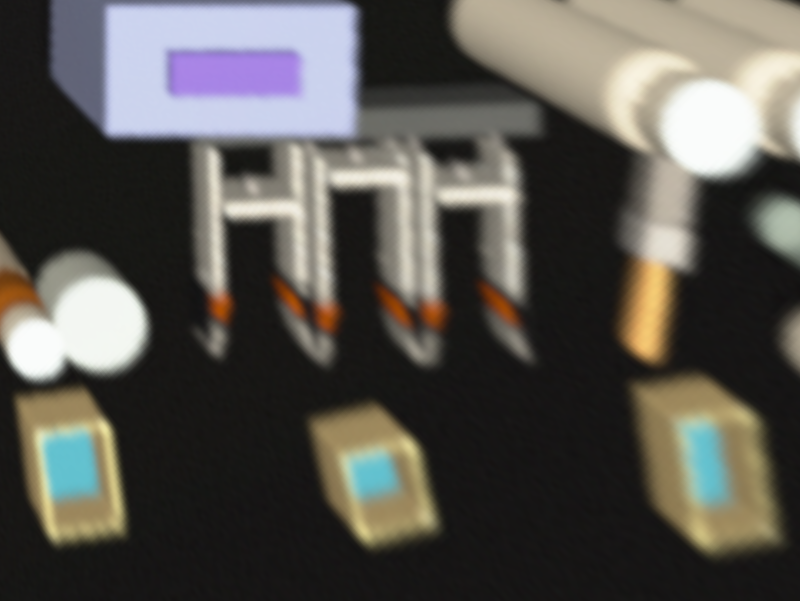

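The side top view shows the stops at rows ~195 (left), 163 (middle) and 180 (right), with the mouths at rows ~355–362. So the left bay is S, the middle is L and the right is M. Now fitting the bay rails and tray rims precisely.

```bash
cat > trays.py <<'E'
from h import *
def trays(show=True):
    out=[]
    for n in("scene","side"):
        c=cam(n); W=cloud(c); hsv=cv2.cvtColor(c["image"],cv2.COLOR_RGB2HSV)
        H,S,V=[hsv[...,i].astype(int) for i in range(3)]
        ok=(W[...,0]>.25)&(W[...,0]<.9)&(abs(W[...,1])<.45)&(W[...,2]<.045)&(W[...,2]>-.01)
        m=((((H>12)&(H<32)&(S>50)&(V>110))|((H>88)&(H<108)&(S>110)&(V>90)))&ok).astype(np.uint8)
        m=cv2.morphologyEx(m,cv2.MORPH_CLOSE,np.ones((3,3)))
        k,lab,st,ce=cv2.connectedComponentsWithStats(m)
        for i in range(1,k):
            if st[i,4]>250:
                w=W[lab==i]; w=w[(w[:,2]>.022)&(w[:,2]<.038)]
                r=cv2.minAreaRect((w[:,:2]*1000).astype(np.float32)); print(n,np.round(r[0],1),np.round(r[1],1),round(r[2],1))
if __name__=="__main__": trays()
E
python3 - <<'E'
from h import *
P=[]
for n in("scene","side"):
    c=cam(n); W=cloud(c); hsv=cv2.cvtColor(c["image"],cv2.COLOR_RGB2HSV)
    S,V=hsv[...,1].astype(int),hsv[...,2].astype(int)
    m=(W[...,2]>.019)&(W[...,2]<.027)&(W[...,0]>.53)&(W[...,0]<.76)&(W[...,1]>-.14)&(W[...,1]<.22)&(S<60)&(V>130)
    w=W[m]; print(n,len(w))
    # rails: bin y; deskew by histogram sharpness
    r=w[(w[:,0]>.62)&(w[:,0]<.69)]
    best=max((np.sum(np.histogram(r[:,1]-np.tan(np.radians(a))*(r[:,0]-.65),bins=np.arange(-.15,.23,.003))[0]**2.),a) for a in np.arange(-6,6,.25)); print("yaw",best[1])
    a=np.radians(best[1]); hh,e=np.histogram(r[:,1]-np.tan(a)*(r[:,0]-.65),bins=np.arange(-.14,.23,.004)); print([(round(x,3),int(k)) for x,k in zip(e,hh) if k>4])
    # stops: crossbars
    for yc in(.144,.038,-.069):
        s=w[(abs(w[:,1]-yc)<.025)]; print("bar",yc,np.percentile(s[:,0],[2,10,50,90,98]).round(4),len(s))
        f=w[(abs(w[:,1]-yc)<.053)]
    o=(hsv[...,0]<14)&(S>150)&(W[...,2]>.01)&(W[...,2]<.03)&(W[...,0]>.53)&(W[...,0]<.7)&(W[...,1]>-.14)&(W[...,1]<.22)
    k,lab,st,ce=cv2.connectedComponentsWithStats(o.astype(np.uint8))
    for i in range(1,k):
        if st[i,4]>6: q=W[lab==i]; print("orange",st[i,4],np.median(q,0).round(3),np.percentile(q[:,0],[3,97]).round(3))
import trays; trays.trays()
E
```

```text
scene 510
yaw 1.25
[(np.float64(-0.116), 9), (np.float64(-0.112), 13), (np.float64(-0.032), 13), (np.float64(-0.028), 10), (np.float64(-0.012), 6), (np.float64(-0.008), 12), (np.float64(-0.004), 13), (np.float64(0.072), 11), (np.float64(0.076), 12), (np.float64(0.08), 7), (np.float64(0.096), 10), (np.float64(0.1), 18), (np.float64(0.18), 15), (np.float64(0.184), 18)]
bar 0.144 [0.6842 0.6953 0.7046 0.7066 0.7113] 32
bar 0.038 [0.7174 0.7273 0.7356 0.7376 0.7403] 26
bar -0.069 [0.6976 0.7036 0.7187 0.7212 0.7242] 24
orange 18 [ 0.584 -0.111  0.016] [0.572 0.602]
orange 13 [ 0.581 -0.035  0.018] [0.574 0.592]
orange 17 [ 0.582 -0.003  0.016] [0.57  0.597]
orange 16 [0.579 0.073 0.018] [0.571 0.59 ]
orange 15 [0.593 0.103 0.017] [0.582 0.608]
orange 19 [0.59  0.178 0.019] [0.579 0.6  ]
side 506
yaw 4.25
[(np.float64(-0.116), 27), (np.float64(-0.112), 10), (np.float64(-0.108), 5), (np.float64(-0.036), 8), (np.float64(-0.032), 19), (np.float64(-0.028), 13), (np.float64(-0.012), 9), (np.float64(-0.008), 19), (np.float64(-0.004), 9), (np.float64(0.072), 20), (np.float64(0.076), 9), (np.float64(0.092), 6), (np.float64(0.096), 19), (np.float64(0.1), 5), (np.float64(0.104), 6), (np.float64(0.176), 9), (np.float64(0.18), 14), (np.float64(0.184), 8)]
bar 0.144 [0.6944 0.6959 0.7072 0.7145 0.7147] 4
bar 0.038 [0.7259 0.7286 0.7398 0.7437 0.7439] 4
bar -0.069 [0.7066 0.7068 0.7178 0.7293 0.7302] 8
orange 19 [0.591 0.175 0.016] [0.584 0.603]
orange 12 [0.597 0.103 0.02 ] [0.588 0.606]
orange 23 [0.584 0.07  0.016] [0.574 0.594]
orange 15 [ 0.588 -0.001  0.017] [0.58  0.596]
orange 25 [ 0.585 -0.038  0.016] [0.576 0.595]
orange 17 [ 0.591 -0.108  0.018] [0.58  0.599]
scene [ 434.  -311.5] [130.5  75.7] 11.0
scene [423.4  22.8] [93.  76.4] 14.0
scene [432.7 328.6] [110.   72.4] 6.8
side [430.9 329.1] [106.1  87.6] 8.3
side [421.5  23.4] [85.6 83.2] 14.4
side [ 434.4 -310.6] [126.2  79. ] 10.2
```

```bash
python3 - <<'E'
from h import *
A=[]
for n in("scene","side"):
    c=cam(n); W=cloud(c); hsv=cv2.cvtColor(c["image"],cv2.COLOR_RGB2HSV)
    S,V=hsv[...,1].astype(int),hsv[...,2].astype(int)
    m=(W[...,2]>.018)&(W[...,2]<.028)&(S<60)&(V>130)&(W[...,0]>.615)&(W[...,0]<.73)
    w=W[m]
    for i,yc in enumerate((.184,.101,.076,-.006,-.031,-.113)):
        lim=(.695,.695,.725,.725,.71,.71)[i]
        s=w[(abs(w[:,1]-yc-.035*(w[:,0]-.65))<.008)&(w[:,0]<lim)]
        for _ in range(3):
            p=np.polyfit(s[:,0]-.65,s[:,1],1); r=s[:,1]-np.polyval(p,s[:,0]-.65); s=s[abs(r)<max(2*r.std(),.001)]
        print(n,yc,len(s),"yaw %.2f y(.65)=%.4f"%(np.degrees(np.arctan(p[0])),p[1]),"sd %.4f"%r.std())
    # back plate: dark grey behind
    b=(W[...,2]>.028)&(W[...,2]<.08)&(W[...,0]>.74)&(W[...,0]<.86)&(W[...,1]>-.12)&(W[...,1]<.1)&(S<60)
    q=W[b]; 
    ys=np.arange(-.11,.05,.02)
    print("plate",len(q),np.nanmedian(q[:,2]) if len(q) else 0,[np.percentile(q[abs(q[:,1]-y)<.01][:,0],10).round(4) for y in ys if (abs(q[:,1]-y)<.01).sum()>3])
E
```

```text
scene 0.184 47 yaw 2.71 y(.65)=0.1836 sd 0.0028
scene 0.101 34 yaw 3.17 y(.65)=0.1001 sd 0.0024
scene 0.076 53 yaw 2.11 y(.65)=0.0768 sd 0.0025
scene -0.006 46 yaw 1.50 y(.65)=-0.0057 sd 0.0024
scene -0.031 46 yaw 1.56 y(.65)=-0.0277 sd 0.0029
scene -0.113 36 yaw 2.18 y(.65)=-0.1115 sd 0.0025
plate 296 0.030059389612269075 [np.float64(0.776), np.float64(0.7777), np.float64(0.784), np.float64(0.775), np.float64(0.7716), np.float64(0.7705), np.float64(0.775), np.float64(0.7717)]
side 0.184 36 yaw 0.56 y(.65)=0.1816 sd 0.0032
side 0.101 48 yaw 2.02 y(.65)=0.0998 sd 0.0031
side 0.076 56 yaw 4.63 y(.65)=0.0754 sd 0.0027
side -0.006 68 yaw 1.96 y(.65)=-0.0062 sd 0.0029
side -0.031 61 yaw 2.12 y(.65)=-0.0296 sd 0.0031
side -0.113 60 yaw 3.33 y(.65)=-0.1125 sd 0.0029
plate 399 0.03183098040126045 [np.float64(0.7803), np.float64(0.7767), np.float64(0.7739), np.float64(0.7713), np.float64(0.7727), np.float64(0.7707), np.float64(0.7708), np.float64(0.7691)]
```

Emit:
jog_arm(
  series=[0.04,0.015,-0.045,0,-0.12,0.04,0.035,-0.09,0,-0.24,0.04,0.053,-0.135,0,-0.36,0.04,0.07,-0.18,0,-0.48,0.04,0.088,-0.225,0,-0.6,0.04,0.105,-0.27,0,-0.72,0.04,0.123,-0.315,0,-0.84,0.04,0.14,-0.36,0,-0.96,0.04,0.158,-0.405,0,-1.083,0.04,0.175,-0.45,0,-1.083],
  newtons=30,
)

```text
time_s: 1.5
tcp_pos: [0.327, 0.1547, 0.2318]
orientation: [1.937, 2.472, 0.003]
wrist_force: [1.2, 0.4, 0.3]
gripper_width: 0.0398
gripper_force: 0.0
```

Emit:
jog_arm(
  series=[0.04,0.018,-0.046,0,0,0.04,0.04,-0.092,0,0,0.04,0.056,-0.136,-0.01,0,0.04,0.0565,-0.143,-0.05,0,0.04,0.0565,-0.143,-0.09,0,0.04,0.0565,-0.143,-0.12,0,0.04,0.0565,-0.143,-0.15,0,0.04,0.0565,-0.143,-0.17,0,0.04,0.0565,-0.143,-0.17,0,0.04,0.0565,-0.143,-0.17,0],
)

```text
time_s: 2.5
tcp_pos: [0.3832, 0.0134, 0.0615]
orientation: [-1.936, -2.474, 0.0]
wrist_force: [0.2, -0.3, -0.2]
gripper_width: 0.0404
gripper_force: 0.0
```

```bash
python3 - <<'E'
from h import *
from scipy.spatial.transform import Rotation as R
s=arm.sense(); print(s["tcp_pos"],s["q"],s["wrist_force"],R.from_rotvec(s["orientation"]).as_matrix()[:,1],s["time_s"])
cam("wrist","w1.png"); cam("side","s1.png")
i=cv2.imread("pics/s1.png")[130:300,120:340]; w=cv2.imread("pics/w1.png")
cv2.imwrite("pics/c1.png",np.hstack([cv2.resize(i,(440,340)),cv2.resize(w,(360,340))]))
E
```

```text
[0.38318003 0.01336256 0.06154246] [-7.88367807e-02  1.12718061e-01  2.29167675e+00 -7.22793428e-06
  7.37449476e-01 -3.21868309e-01] [ 0.21661076 -0.2969327  -0.18807017] [ 9.70611593e-01  2.40651363e-01 -2.40245076e-04] 2.5
```

View pics/c1.png

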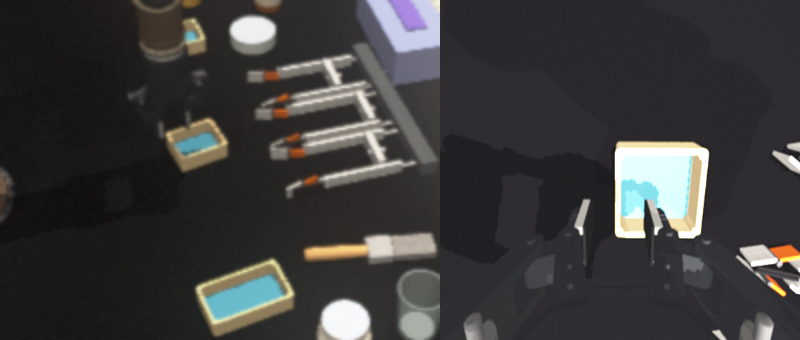

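The wrist view shows the fingers straddling the tray's near wall: outer finger at (583,215), inner at (652,210), tray from 615 to 708. Descending to grip.

Emit:
jog_arm(
  series=[0.04,0,0,-0.02,0,0.04,0,0,-0.04,0,0.04,0,0,-0.05,0,0.04,0,0,-0.05,0],
)

```text
time_s: 3.0
tcp_pos: [0.3827, 0.0134, 0.0111]
orientation: [-1.935, -2.474, 0.001]
wrist_force: [0.2, -0.5, 0.5]
gripper_width: 0.0404
gripper_force: 0.0
```

Emit:
jog_arm(
  series=[0.0,0,0,0,0,0.0,0,0,0,0,0.0,0,0,0,0,0.0,0,0,0,0,0.0,0,0,0,0],
)

```text
time_s: 3.5
tcp_pos: [0.3841, 0.0133, 0.0122]
orientation: [1.935, 2.473, 0.002]
wrist_force: [-0.6, -0.6, 6.5]
gripper_width: 0.003
gripper_force: 32.2
```

```bash
python3 trays.py
```

```text
scene [ 436.  -310.8] [133.1  78.7] 8.1
scene [425.1  24.4] [88.3 74.7] 13.5
scene [431.9 328.9] [109.5  73.5] 8.9
side [423.8  22.9] [85.7 78.6] 13.3
side [ 434.7 -310.7] [125.8  79.4] 10.1
```

Emit:
jog_arm(
  series=[0.0,0.004,0.01,0.001,-0.03,0.0,0.01,0.025,0.001,-0.06,0.0,0.018,0.04,0.001,-0.09,0.0,0.025,0.055,0.001,-0.12,0.0,0.032,0.07,0.001,-0.15,0.0,0.039,0.085,0.001,-0.18,0.0,0.046,0.1,0.001,-0.205,0.0,0.052,0.112,0.001,-0.205,0.0,0.0563,0.12,0.001,-0.205,0.0,0.0563,0.12,0.001,-0.205],
)

```text
time_s: 4.6
tcp_pos: [0.44, 0.1341, 0.0124]
orientation: [2.177, 2.265, 0.001]
wrist_force: [0.9, 0.7, -1.2]
gripper_width: 0.0033
gripper_force: 31.1
```

```bash
python3 trays.py;python3 - <<'E'
from h import *
cam("scene","sc2.png");cam("wrist","w2.png")
i=cv2.imread("pics/sc2.png")[140:290,180:400]; w=cv2.imread("pics/w2.png")
cv2.imwrite("pics/c2.png",np.hstack([cv2.resize(i,(440,300)),cv2.resize(w,(360,300))]))
E
```

```text
scene [ 433.4 -311.4] [131.3  79.7] 11.5
scene [481.1 136.1] [90.8 76.5] 1.6
scene [430.6 328.2] [110.2  73.3] 7.2
side [479.5 135.4] [85.5 79.4] 3.0
side [ 434.8 -311. ] [126.4  77.2] 10.0
```

View pics/c2.png

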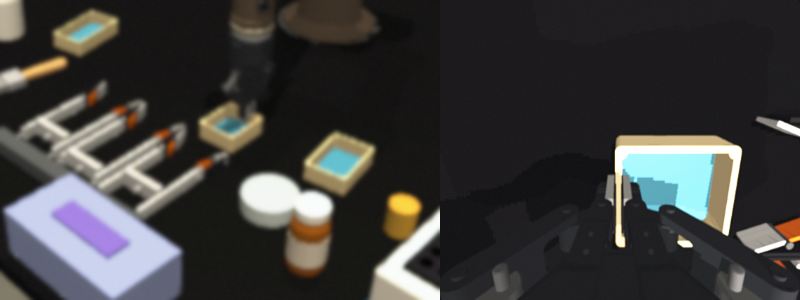

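Emit:
jog_arm(
  series=[0.0,0.01,0.0,-0.0005,0,0.0,0.02,0.0003,-0.0005,0,0.0,0.03,0.0007,-0.0005,0,0.0,0.04,0.001,-0.0005,0,0.0,0.05,0.0014,-0.0005,0,0.0,0.06,0.0018,-0.0005,0,0.0,0.065,0.002,-0.0005,0],
)

```text
time_s: 5.5
tcp_pos: [0.5053, 0.135, 0.0122]
orientation: [2.179, 2.262, 0.0]
wrist_force: [-3.1, 0.8, 8.4]
gripper_width: 0.0034
gripper_force: 32.5
```

Emit:
jog_arm(
  series=[0.0,0.006,0.0002,0,0,0.0,0.012,0.0004,0,0,0.0,0.018,0.0007,0,0,0.0,0.024,0.0009,0,0,0.0,0.03,0.0011,0,0,0.0,0.035,0.0013,0,0],
)

```text
time_s: 6.1
tcp_pos: [0.5383, 0.1364, 0.0122]
orientation: [-2.178, -2.261, 0.004]
wrist_force: [-4.2, 0.1, 8.4]
gripper_width: 0.0031
gripper_force: 32.6
```

Emit:
jog_arm(
  series=[0.0,0.005,0.0002,0.0003,0,0.0,0.01,0.0004,0.0003,0,0.0,0.015,0.0006,0.0003,0,0.0,0.02,0.0008,0.0003,0,0.0,0.025,0.001,0.0003,0,0.0,0.03,0.0012,0.0003,0,0.0,0.035,0.0014,0.0003,0],
)

```text
time_s: 6.8
tcp_pos: [0.5732, 0.1377, 0.0123]
orientation: [-2.178, -2.261, 0.004]
wrist_force: [-3.9, -0.8, 6.7]
gripper_width: 0.003
gripper_force: 32.2
```

Emit:
jog_arm(
  series=[0.0,0.004,0.0002,0,0,0.0,0.008,0.0004,0,0,0.0,0.012,0.0006,0,0],
)

```text
time_s: 7.1
tcp_pos: [0.5852, 0.1383, 0.0122]
orientation: [-2.178, -2.261, 0.004]
wrist_force: [-3.1, 0.1, 6.4]
gripper_width: 0.0029
gripper_force: 32.2
```

Emit:
jog_arm(
  series=[0.0,0.003,0.0001,0,0,0.0,0.006,0.0002,0,0,0.0,0.009,0.0003,0,0,0.0,0.012,0.0005,0,0],
)

```text
time_s: 7.5
tcp_pos: [0.5972, 0.1388, 0.0123]
orientation: [-2.178, -2.261, 0.004]
wrist_force: [-4.9, 0.3, 6.2]
gripper_width: 0.0027
gripper_force: 32.2
```

Emit:
jog_arm(
  series=[0.0,0.002,0.0001,0,0,0.0,0.004,0.0002,0,0,0.0,0.006,0.0002,0,0],
)

```text
time_s: 7.8
tcp_pos: [0.6019, 0.139, 0.0122]
orientation: [-2.177, -2.26, 0.007]
wrist_force: [-7.6, -0.5, 9.4]
gripper_width: 0.0032
gripper_force: 32.8
```

Emit:
jog_arm(
  series=[0.0,0.001,0,0.0002,0,0.0,0.002,0.0001,0.0002,0,0.0,0.002,0.0001,0.0002,0],
)

```text
time_s: 8.1
tcp_pos: [0.6033, 0.139, 0.0122]
orientation: [-2.176, -2.26, 0.009]
wrist_force: [-7.4, 0.1, 9.4]
gripper_width: 0.0033
gripper_force: 32.6
```

Emit:
jog_arm(
  series=[0.0,0.001,0,0,0,0.0,0.0015,0.0001,0,0,0.0,0.0015,0.0001,0,0],
)

```text
time_s: 8.4
tcp_pos: [0.6042, 0.139, 0.0122]
orientation: [-2.175, -2.259, 0.01]
wrist_force: [-7.7, -0.6, 9.6]
gripper_width: 0.0032
gripper_force: 32.8
```

Emit:
jog_arm(
  series=[0.0,0.001,0,0.0004,0,0.0,0.0015,0.0001,0.0004,0,0.0,0.0015,0.0001,0.0004,0],
)

```text
time_s: 8.7
tcp_pos: [0.6057, 0.1391, 0.0123]
orientation: [-2.176, -2.259, 0.01]
wrist_force: [-8.4, -0.3, 7.8]
gripper_width: 0.0031
gripper_force: 32.5
```

Emit:
jog_arm(
  series=[0.0,0.001,0,0,0,0.0,0.001,0,0,0],
)

```text
time_s: 8.9
tcp_pos: [0.6074, 0.1392, 0.0122]
orientation: [-2.176, -2.26, 0.008]
wrist_force: [-6.7, 0.8, 6.7]
gripper_width: 0.0036
gripper_force: 32.3
```

```bash
python3 trays.py;python3 - <<'E'
from h import *
cam("scene","sc3.png");cam("wrist","w3.png")
for n in("scene","side"):
    c=cam(n);W=cloud(c);hsv=cv2.cvtColor(c["image"],cv2.COLOR_RGB2HSV);S=hsv[...,1]
    o=(hsv[...,0]<14)&(S>150)&(W[...,2]>.01)&(W[...,2]<.03)&(W[...,0]>.53)&(W[...,0]<.7)&(W[...,1]>-.14)&(W[...,1]<.22)
    k,lab,st,ce=cv2.connectedComponentsWithStats(o.astype(np.uint8))
    for i in range(1,k):
        if st[i,4]>6: q=W[lab==i]; print("orange",st[i,4],np.median(q,0).round(3),np.percentile(q[:,1],[5,95]).round(3))
i=cv2.imread("pics/sc3.png")[150:270,180:330]; w=cv2.imread("pics/w3.png")
cv2.imwrite("pics/c3.png",np.hstack([cv2.resize(i,(400,320),interpolation=cv2.INTER_CUBIC),cv2.resize(w,(400,320))]))
E
```

```text
scene [ 435.3 -310. ] [130.4  78.8] 10.2
scene [432.8 329. ] [113.9  73.8] 7.9
scene [647.3 140.9] [87.6 75.6] 3.3
side [430.1 326.7] [105.1  82.7] 7.9
side [650.3 140.6] [97.8 81.7] 8.5
side [ 433.9 -311.2] [126.   78.1] 9.9
orange 16 [ 0.584 -0.112  0.016] [-0.126 -0.103]
orange 13 [ 0.586 -0.035  0.019] [-0.04  -0.021]
orange 16 [ 0.579 -0.006  0.015] [-0.019  0.002]
orange 18 [0.587 0.178 0.018] [0.174 0.192]
orange 10 [0.59  0.175 0.016] [0.173 0.181]
orange 12 [0.598 0.101 0.022] [0.095 0.104]
orange 23 [0.583 0.071 0.017] [0.063 0.084]
orange 15 [ 0.589 -0.002  0.018] [-0.006  0.002]
orange 21 [ 0.586 -0.037  0.017] [-0.04  -0.024]
orange 18 [ 0.591 -0.108  0.019] [-0.114 -0.102]
```

View pics/c3.png

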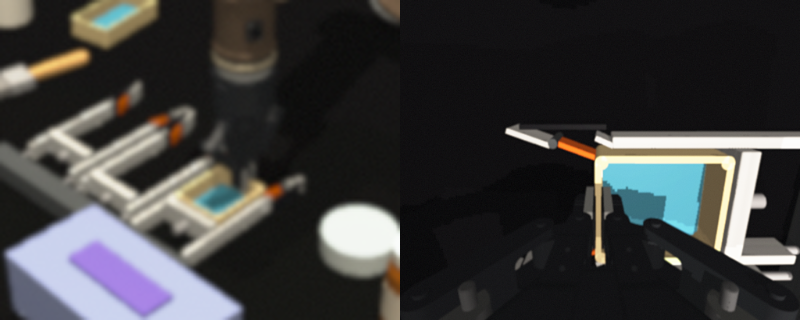

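The wrist view shows the tray nearly at the stop (735 vs 740 px), with the left catch tip at the tray's near corner (597,157). A little farther.

Emit:
jog_arm(
  series=[0.0,0.001,0,0,0,0.0,0.001,0,0,0],
)

```text
time_s: 9.4
tcp_pos: [0.6078, 0.1393, 0.0123]
orientation: [-2.176, -2.259, 0.009]
wrist_force: [-7.7, -0.0, 7.2]
gripper_width: 0.0034
gripper_force: 32.5
```

Emit:
jog_arm(
  series=[0.0,0.001,0,0,0,0.0,0.001,0,0,0],
)

```text
time_s: 9.6
tcp_pos: [0.6081, 0.1392, 0.0122]
orientation: [-2.175, -2.258, 0.012]
wrist_force: [-8.8, -0.1, 8.8]
gripper_width: 0.0032
gripper_force: 32.7
```

Emit:
jog_arm(
  series=[0.0,0.001,0,0.0003,0,0.0,0.001,0,0.0003,0],
)

```text
time_s: 9.8
tcp_pos: [0.6087, 0.1392, 0.0123]
orientation: [-2.174, -2.258, 0.012]
wrist_force: [-8.3, 0.6, 8.1]
gripper_width: 0.003
gripper_force: 32.6
```

Emit:
jog_arm(
  series=[0.0,0.001,0,0,0,0.0,0.001,0,0,0],
)

```text
time_s: 10.0
tcp_pos: [0.6094, 0.1392, 0.0123]
orientation: [-2.174, -2.258, 0.013]
wrist_force: [-9.4, 0.8, 9.7]
gripper_width: 0.0036
gripper_force: 32.8
```

```bash
cat > zoom.py <<'E'
import sys; from h import *
c=cam("wrist",sys.argv[1]); x0,y0,x1,y1=map(int,sys.argv[2:6])
i=cv2.imread("pics/"+sys.argv[1])[y0:y1,x0:x1]; cv2.imwrite("pics/z_"+sys.argv[1],cv2.resize(i,None,fx=3,fy=3,interpolation=cv2.INTER_CUBIC))
E
python3 zoom.py w4.png 110 130 360 330
```

```text
(no output)
```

View pics/z_w4.png

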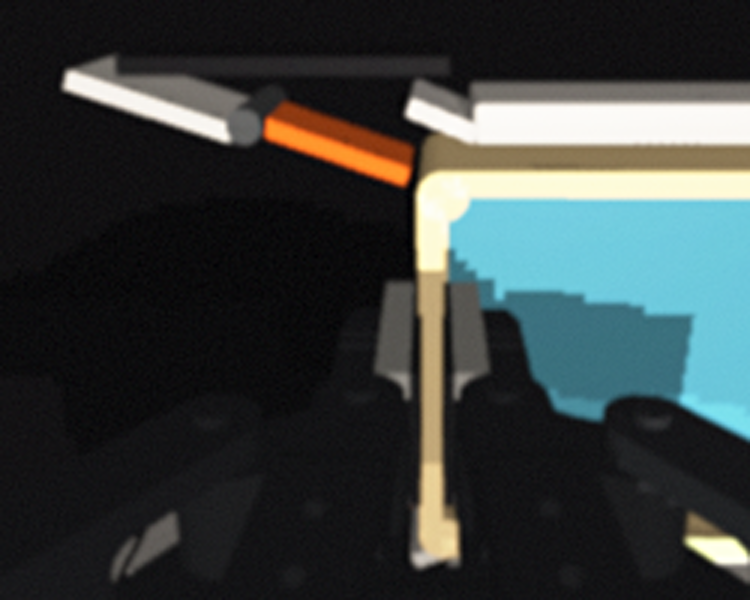

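The zoom shows the left orange catch tip (410,180) now free behind the tray's near face. I'll ease off and see whether the tray is held on both sides.

Emit:
jog_arm(
  series=[0.0,-0.002,0,0,0,0.0,-0.004,0,0,0,0.0,-0.006,0,0,0,0.0,-0.006,0,0,0],
)

```text
time_s: 10.45
tcp_pos: [0.6076, 0.1392, 0.0123]
orientation: [-2.178, -2.263, 0.002]
wrist_force: [-2.6, -0.7, 0.2]
gripper_width: 0.0031
gripper_force: 31.2
```

Emit:
jog_arm(
  series=[0.008,0,0,0,0,0.02,0,0,0,0,0.03,0,0,0,0,0.03,0,0,0,0],
)

```text
time_s: 10.85
tcp_pos: [0.6089, 0.1398, 0.0132]
orientation: [2.179, 2.263, 0.001]
wrist_force: [-0.5, -0.1, 0.5]
gripper_width: 0.0303
gripper_force: 0.0
```

```bash
python3 zoom.py w5.png 110 130 360 330; python3 trays.py
```

```text
scene [ 434.4 -309.6] [132.4  79.6] 9.7
scene [431.8 328.4] [111.8  73.1] 6.8
scene [649.3 138.5] [87.6 80.4] 5.0
side [430.8 328.8] [105.6  85.7] 8.0
side [649.1 141.9] [96.  84.2] 5.6
side [ 434.  -311.1] [125.8  77.5] 9.1
```

View pics/z_w5.png

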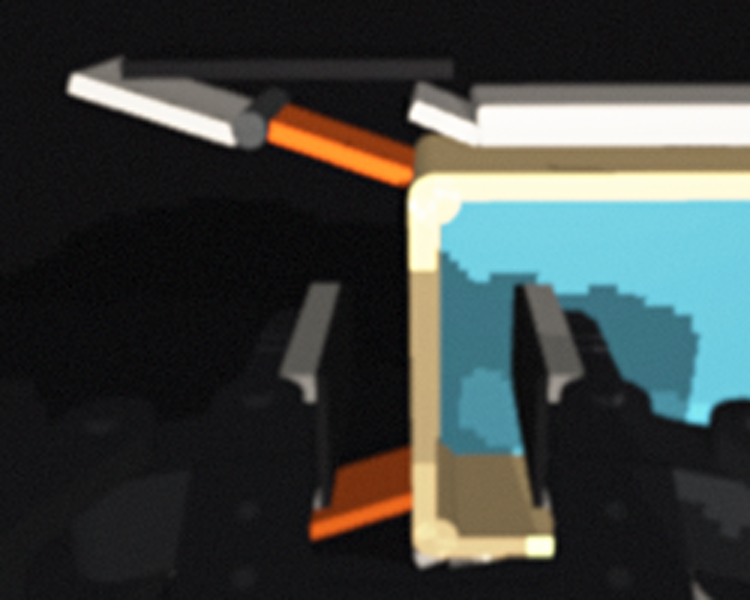

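Both orange catches now sit behind the near wall (tips at (410,180) and (410,480)) and the tray holds with the grip open: S is home. Moving on to the medium tray.

Emit:
jog_arm(
  series=[0.03,0,0,0.03,0,0.03,0,0,0.067,0,0.03,-0.04,0.03,0.067,0.02,0.03,-0.078,0.062,0.067,0.05,0.03,-0.116,0.093,0.067,0.098,0.03,-0.154,0.123,0.067,0.098,0.03,-0.192,0.153,0.067,0.098,0.03,-0.2275,0.182,0.067,0.098,0.03,-0.2275,0.182,0.04,0.098,0.03,-0.2275,0.182,0.03,0.098],
)

```text
time_s: 12.0
tcp_pos: [0.3787, 0.3219, 0.0418]
orientation: [-2.061, -2.37, 0.003]
wrist_force: [-0.1, 1.2, -0.7]
gripper_width: 0.03
gripper_force: 0.0
```

```bash
python3 - <<'E'
from h import *
c=cam("wrist"); W=cloud(c); hsv=cv2.cvtColor(c["image"],cv2.COLOR_RGB2HSV)
m=(W[...,2]>.024)&(W[...,2]<.033)&(hsv[...,0]>12)&(hsv[...,0]<32)&(abs(W[...,0]-.43)<.09)&(abs(W[...,1]-.32)<.08)
w=W[m]; print(len(w),np.percentile(w,[1,99],axis=0).round(4))
near=w[(w[:,0]<.395)]; print(len(near),np.percentile(near,[2,50,98],axis=0).round(4), np.polyfit(near[:,1],near[:,0],1))
from scipy.spatial.transform import Rotation as R
s=arm.sense(); print(s["tcp_pos"],R.from_rotvec(s["orientation"]).as_matrix()[:2,1])
E
```

```text
3673 [[0.377  0.2858 0.0242]
 [0.4843 0.368  0.032 ]]
1032 [[0.3765 0.2855 0.0252]
 [0.3827 0.3265 0.0306]
 [0.3943 0.3572 0.0318]] [-0.06139519  0.40370398]
[0.37860649 0.32073124 0.04060604] [0.99055161 0.13708468]
```

Emit:
jog_arm(
  series=[0.03,0.003,0.001,-0.015,0,0.025,0.003,0.001,-0.028,0,0.02,0.003,0.001,-0.028,0,0.0,0.003,0.001,-0.028,0,0.0,0.003,0.001,-0.028,0,0.0,0.003,0.001,-0.028,0],
)

```text
time_s: 12.65
tcp_pos: [0.384, 0.3226, 0.0153]
orientation: [2.066, 2.367, 0.001]
wrist_force: [0.3, -0.3, -2.1]
gripper_width: 0.0029
gripper_force: 32.9
```

Emit:
jog_arm(
  series=[0.0,0,0,0,0,0.0,0,0,0.0003,0],
)

```text
time_s: 12.85
tcp_pos: [0.3838, 0.3227, 0.0155]
orientation: [2.065, 2.367, 0.0]
wrist_force: [0.0, -0.4, -2.0]
gripper_width: 0.003
gripper_force: 32.9
```

```bash
python3 trays.py; python3 -c "
from h import *; s=arm.sense(); print(s['tcp_pos'],s['wrist_force'])"
```

```text
scene [ 433.4 -312.5] [135.4  79.9] 11.3
scene [647.1 130.3] [107.9  88.8] 89.1
scene [433.6 329.1] [109.7  74.6] 6.8
side [434.1 326.6] [105.2  81. ] 5.8
side [649.4 140.8] [80.5 92.4] 88.9
side [ 434.8 -311.6] [126.3  79.1] 10.0
[0.38375272 0.32271289 0.01542227] [-0.70765742  0.56118067 -1.99474997]
```

Emit:
jog_arm(
  series=[0.0,0,0,-0.0005,0,0.0,0,0,-0.0005,0],
)

```text
time_s: 13.15
tcp_pos: [0.3838, 0.3228, 0.0149]
orientation: [2.065, 2.367, 0.0]
wrist_force: [-0.1, -1.2, -0.9]
gripper_width: 0.003
gripper_force: 33.1
```

Emit:
jog_arm(
  series=[0.0,0.001,-0.01,-0.0002,0,0.0,0.003,-0.035,-0.0002,0,0.0,0.006,-0.065,-0.0002,0,0.0,0.008,-0.095,-0.0002,-0.02,0.0,0.011,-0.125,-0.0002,-0.04,0.0,0.014,-0.155,-0.0002,-0.06,0.0,0.017,-0.185,-0.0002,-0.08,0.0,0.02,-0.215,-0.0002,-0.098,0.0,0.022,-0.245,-0.0002,-0.098,0.0,0.025,-0.275,-0.0002,-0.098],
)

```text
time_s: 14.15
tcp_pos: [0.4089, 0.0461, 0.0149]
orientation: [2.178, 2.263, 0.001]
wrist_force: [-0.2, 0.3, -1.2]
gripper_width: 0.0031
gripper_force: 33.0
```

Emit:
jog_arm(
  series=[0.0,0.002,-0.03,0,0,0.0,0.005,-0.06,0,0,0.0,0.008,-0.09,0,0,0.0,0.01,-0.115,0,0,0.0,0.011,-0.127,0,0,0.0,0.011,-0.127,0,0],
)

```text
time_s: 14.75
tcp_pos: [0.4203, -0.0808, 0.0149]
orientation: [2.181, 2.259, 0.001]
wrist_force: [-0.0, -2.1, 1.9]
gripper_width: 0.0032
gripper_force: 33.5
```

```bash
python3 trays.py; python3 -c "
from h import *; s=arm.sense(); print(s['tcp_pos'],s['wrist_force'],s['orientation'])"
```

```text
scene [ 433.3 -312.9] [134.1  79.3] 10.4
scene [469.9 -80.9] [110.6  77.2] 1.5
scene [644.8 137.3] [95.5 93.5] 5.3
side [649.8 137.7] [91. 99.] 1.3
side [470.2 -78.8] [105.   79.4] 2.2
side [ 434.2 -311.5] [125.8  77.4] 10.0
[ 0.42016088 -0.07941846  0.01488951] [ 0.65421807 -0.95548237  1.67221125] [2.17887328e+00 2.26199507e+00 6.68049270e-04]
```

Emit:
jog_arm(
  series=[0.0,0.005,0.001,0,0,0.0,0.015,0.0015,0,0,0.0,0.025,0.002,0,0,0.0,0.035,0.0023,0,0,0.0,0.045,0.0027,0,0,0.0,0.055,0.003,0,0,0.0,0.06,0.0033,0,0],
)

```text
time_s: 15.55
tcp_pos: [0.48, -0.0746, 0.0149]
orientation: [-2.176, -2.265, 0.001]
wrist_force: [-3.6, -0.7, 8.7]
gripper_width: 0.0033
gripper_force: 34.4
```

Emit:
jog_arm(
  series=[0.0,0.006,0.0002,0,0,0.0,0.012,0.0004,0,0,0.0,0.018,0.0007,0,0,0.0,0.024,0.0009,0,0,0.0,0.03,0.0011,0,0],
)

```text
time_s: 16.05
tcp_pos: [0.5079, -0.0736, 0.0149]
orientation: [-2.174, -2.262, 0.004]
wrist_force: [-5.3, -0.9, 9.6]
gripper_width: 0.0032
gripper_force: 34.4
```

Emit:
jog_arm(
  series=[0.0,0.006,0.0002,0,0,0.0,0.012,0.0004,0,0,0.0,0.018,0.0007,0,0,0.0,0.024,0.0009,0,0,0.0,0.03,0.0011,0,0,0.0,0.036,0.0014,0,0,0.0,0.042,0.0016,0,0,0.0,0.048,0.0018,0,0,0.0,0.054,0.002,0,0],
)

```text
time_s: 16.95
tcp_pos: [0.5621, -0.0716, 0.0149]
orientation: [-2.174, -2.263, 0.004]
wrist_force: [-3.8, -0.1, 7.7]
gripper_width: 0.0033
gripper_force: 34.3
```

Emit:
jog_arm(
  series=[0.0,0.005,0.0002,0.0004,0,0.0,0.01,0.0004,0.0004,0,0.0,0.015,0.0006,0.0004,0,0.0,0.02,0.0008,0.0004,0],
)

```text
time_s: 17.35
tcp_pos: [0.5826, -0.0711, 0.0149]
orientation: [-2.176, -2.263, 0.003]
wrist_force: [-4.5, 0.8, 6.0]
gripper_width: 0.0032
gripper_force: 34.0
```

Emit:
jog_arm(
  series=[0.0,0.003,0.0001,0,0,0.0,0.006,0.0002,0,0,0.0,0.008,0.0003,0,0],
)

```text
time_s: 17.65
tcp_pos: [0.5909, -0.071, 0.0149]
orientation: [-2.176, -2.263, 0.002]
wrist_force: [-4.0, -0.4, 5.8]
gripper_width: 0.003
gripper_force: 34.0
```

Emit:
jog_arm(
  series=[0.0,0.002,0.0001,0,0,0.0,0.004,0.0002,0,0,0.0,0.004,0.0002,0,0],
)

```text
time_s: 17.95
tcp_pos: [0.5949, -0.0708, 0.0149]
orientation: [-2.176, -2.263, 0.002]
wrist_force: [-3.2, 0.2, 5.2]
gripper_width: 0.0031
gripper_force: 33.9
```

Emit:
jog_arm(
  series=[0.0,0.002,0.0001,0,0,0.0,0.004,0.0002,0,0,0.0,0.004,0.0002,0,0],
)

```text
time_s: 18.25
tcp_pos: [0.5972, -0.0706, 0.0149]
orientation: [-2.174, -2.261, 0.006]
wrist_force: [-7.7, -0.8, 9.2]
gripper_width: 0.0027
gripper_force: 34.4
```

Emit:
jog_arm(
  series=[0.0,0.002,0.0001,0,0,0.0,0.003,0.0001,0,0,0.0,0.003,0.0001,0,0],
)

```text
time_s: 18.55
tcp_pos: [0.5996, -0.0705, 0.0149]
orientation: [-2.173, -2.26, 0.007]
wrist_force: [-8.5, 0.0, 10.3]
gripper_width: 0.0033
gripper_force: 34.5
```

Emit:
jog_arm(
  series=[0.0,0.002,0.0001,0,0,0.0,0.003,0.0001,0,0,0.0,0.003,0.0001,0,0],
)

```text
time_s: 18.85
tcp_pos: [0.6018, -0.0704, 0.0149]
orientation: [-2.172, -2.259, 0.009]
wrist_force: [-9.6, -1.0, 11.7]
gripper_width: 0.0028
gripper_force: 34.8
```

Emit:
jog_arm(
  series=[0.0,0.001,0,0.0005,0,0.0,0.002,0.0001,0.0005,0,0.0,0.002,0.0001,0.0005,0],
)

```text
time_s: 19.15
tcp_pos: [0.6031, -0.0702, 0.0149]
orientation: [-2.172, -2.258, 0.011]
wrist_force: [-10.2, -1.3, 10.0]
gripper_width: 0.0034
gripper_force: 34.7
```

Emit:
jog_arm(
  series=[0.0,0.001,0,0.0003,0,0.0,0.002,0.0001,0.0003,0,0.0,0.002,0.0001,0.0003,0],
)

```text
time_s: 19.45
tcp_pos: [0.6045, -0.0701, 0.0149]
orientation: [-2.171, -2.258, 0.012]
wrist_force: [-11.4, -1.2, 9.6]
gripper_width: 0.0031
gripper_force: 34.6
```

```bash
cat > catch.py <<'E'
from h import *
c=cam("wrist"); W=cloud(c); hsv=cv2.cvtColor(c["image"],cv2.COLOR_RGB2HSV)
s=arm.sense(); t=s["tcp_pos"]; a=np.radians(2.2); ax=np.array([np.cos(a),np.sin(a)]); ay=np.array([-np.sin(a),np.cos(a)])
o=((hsv[...,0]<14)&(hsv[...,1]>150)&(hsv[...,2]>60)).astype(np.uint8)
k,lab,st,ce=cv2.connectedComponentsWithStats(o)
for i in range(1,k):
    if st[i,4]>15:
        q=W[lab==i]; q=q[np.isfinite(q[:,0])]; 
        d=(q[:,:2]-t[:2]); X=d@ax; Y=d@ay
        if abs(np.median(X))<.06 and len(q)>8:
            p=np.polyfit(X,Y,1); print("catch n",len(q),ce[i].round(),"x %.4f..%.4f"%tuple(np.percentile(X,[3,97])),"y %.4f..%.4f"%tuple(np.percentile(Y,[3,97])),"slope %.2f"%p[0])
print(s["tcp_pos"],s["wrist_force"])
E
python3 catch.py
```

```text
catch n 271 [221. 118.] x -0.0294..-0.0045 y 0.0611..0.0728 slope 0.34
catch n 592 [221. 181.] x -0.0295..-0.0063 y 0.0233..0.0387 slope -0.31
[ 0.60442277 -0.07012673  0.0149038 ] [-9.6286001  -1.74314454  9.71630719]
```

Emit:
jog_arm(
  series=[0.0,0.001,0,0.0003,0,0.0,0.002,0.0001,0.0003,0,0.0,0.002,0.0001,0.0003,0],
)

```text
time_s: 19.8
tcp_pos: [0.6045, -0.0701, 0.0149]
orientation: [-2.168, -2.256, 0.017]
wrist_force: [-14.2, -2.1, 12.4]
gripper_width: 0.003
gripper_force: 35.1
```

Emit:
jog_arm(
  series=[0.0,-0.002,0,-0.0005,0,0.0,-0.004,0,-0.0008,0,0.0,-0.006,0,-0.0008,0,0.0,-0.006,0,-0.0008,0],
)

```text
time_s: 20.2
tcp_pos: [0.6032, -0.0702, 0.0149]
orientation: [-2.175, -2.261, 0.005]
wrist_force: [-5.9, -1.8, 5.8]
gripper_width: 0.0031
gripper_force: 34.1
```

```bash
python3 catch.py
```

```text
catch n 276 [223. 118.] x -0.0281..-0.0032 y 0.0610..0.0727 slope 0.34
catch n 601 [224. 181.] x -0.0282..-0.0049 y 0.0234..0.0388 slope -0.33
[ 0.60321067 -0.07022659  0.01493107] [-6.74602665 -0.46816534  6.67693182]
```

Emit:
jog_arm(
  series=[0.0,-0.002,0,0,0,0.0,-0.003,0,0,0,0.0,-0.003,0,0,0],
)

```text
time_s: 20.55
tcp_pos: [0.6013, -0.0703, 0.015]
orientation: [-2.176, -2.262, 0.003]
wrist_force: [-5.0, 0.1, 4.9]
gripper_width: 0.0031
gripper_force: 33.9
```

Emit:
jog_arm(
  series=[0.008,0,0,0,0,0.02,0,0,0,0,0.03,0,0,0,0,0.03,0,0,0,0],
)

```text
time_s: 20.95
tcp_pos: [0.6033, -0.0708, 0.0152]
orientation: [2.178, 2.263, 0.001]
wrist_force: [-0.1, 0.2, -0.3]
gripper_width: 0.0303
gripper_force: 0.0
```

```bash
python3 catch.py; python3 trays.py
```

```text
catch n 273 [223. 117.] x -0.0279..-0.0031 y 0.0617..0.0734 slope 0.34
catch n 577 [223. 180.] x -0.0282..-0.0052 y 0.0250..0.0394 slope -0.30
catch n 614 [231. 295.] x -0.0236..-0.0061 y -0.0517..-0.0329 slope 0.47
[ 0.60315642 -0.07087259  0.01518554] [0.62239661 0.01203467 0.81958291]
scene [651.1 -71. ] [ 83.9 109. ] 87.4
scene [647.6 139.9] [86.8 90.4] 4.0
side [652.9 -68.2] [112.1  80. ] 4.2
side [ 434.4 -311.6] [126.1  77.8] 10.2
```

Emit:
jog_arm(
  series=[0.03,0,0,0.03,0,0.03,0,0,0.065,0,0.03,-0.03,-0.035,0.065,0.03,0.03,-0.06,-0.068,0.065,0.06,0.03,-0.09,-0.1,0.065,0.1,0.03,-0.12,-0.132,0.065,0.14,0.03,-0.15,-0.165,0.065,0.14,0.03,-0.18,-0.198,0.065,0.14,0.03,-0.21,-0.23,0.065,0.14,0.03,-0.228,-0.251,0.06,0.14],
)

```text
time_s: 22.1
tcp_pos: [0.3734, -0.3242, 0.076]
orientation: [2.016, 2.407, -0.001]
wrist_force: [0.1, -0.4, -0.2]
gripper_width: 0.03
gripper_force: 0.0
```

Emit:
jog_arm(
  series=[0.03,0,0,-0.02,0,0.03,0,0,-0.03,0],
)

```text
time_s: 22.3
tcp_pos: [0.3737, -0.3223, 0.0445]
orientation: [-2.018, -2.407, -0.0]
wrist_force: [-0.4, -0.4, 0.0]
gripper_width: 0.0299
gripper_force: 0.0
```

```bash
python3 - <<'E'
from h import *
c=cam("wrist"); W=cloud(c); hsv=cv2.cvtColor(c["image"],cv2.COLOR_RGB2HSV)
m=(W[...,2]>.026)&(W[...,2]<.033)&(hsv[...,0]>12)&(hsv[...,0]<32)&(abs(W[...,0]-.43)<.09)&(abs(W[...,1]+.31)<.08)
w=W[m]; near=w[(abs(w[:,1]+.322)<.012)&(w[:,0]<.41)]; print(len(near),np.percentile(near[:,0],[2,50,98]).round(4))
from scipy.spatial.transform import Rotation as R
s=arm.sense(); print(s["tcp_pos"],R.from_rotvec(s["orientation"]).as_matrix()[:2,1])
c=cam("scene"); cv2.imwrite("pics/m.png",c["image"][:,:,::-1])
E
```

```text
254 [0.3707 0.374  0.3773]
[ 0.37314701 -0.32085226  0.04304269] [0.98440644 0.17589642]
```

Emit:
jog_arm(
  series=[0.03,0.001,0,-0.015,0,0.025,0.001,0,-0.0285,0,0.02,0.001,0,-0.0285,0,0.0,0.001,0,-0.0285,0,0.0,0.001,0,-0.0285,0,0.0,0.001,0,-0.0285,0,0.0,0.001,0,-0.0285,0],
)

```text
time_s: 23.1
tcp_pos: [0.376, -0.322, 0.0171]
orientation: [2.015, 2.41, -0.0]
wrist_force: [0.7, 0.8, -1.7]
gripper_width: 0.0028
gripper_force: 32.6
```

Emit:
jog_arm(
  series=[0.0,0,0,0,0],
)

```text
time_s: 23.2
tcp_pos: [0.3759, -0.322, 0.017]
orientation: [2.015, 2.41, -0.0]
wrist_force: [1.0, -0.5, -0.9]
gripper_width: 0.0033
gripper_force: 32.6
```

Emit:
jog_arm(
  series=[0.0,0,0,-0.0008,0,0.0,0.001,0.01,-0.0008,0,0.0,0.003,0.035,-0.0008,0,0.0,0.005,0.065,-0.0008,-0.02,0.0,0.007,0.095,-0.0008,-0.05,0.0,0.009,0.125,-0.0008,-0.08,0.0,0.011,0.155,-0.0008,-0.11,0.0,0.013,0.185,-0.0008,-0.139,0.0,0.015,0.215,-0.0008,-0.139,0.0,0.017,0.245,-0.0008,-0.139],
)

```text
time_s: 24.2
tcp_pos: [0.3939, -0.0761, 0.0168]
orientation: [2.176, 2.262, 0.002]
wrist_force: [-0.2, -0.2, 1.3]
gripper_width: 0.0027
gripper_force: 33.1
```

Emit:
jog_arm(
  series=[0.0,0.002,0.03,0,0,0.0,0.004,0.06,0,0,0.0,0.006,0.085,0,0,0.0,0.0066,0.1,0,0,0.0,0.0066,0.1025,0,0,0.0,0.0066,0.1025,0,0],
)

```text
time_s: 24.8
tcp_pos: [0.4004, 0.0263, 0.0167]
orientation: [2.176, 2.265, 0.003]
wrist_force: [-0.7, 3.1, 6.0]
gripper_width: 0.0029
gripper_force: 33.6
```

```bash
python3 trays.py; python3 -c "
from h import *; s=arm.sense(); print(s['tcp_pos'],s['wrist_force'],s['orientation'])"
```

```text
scene [461.6  28.2] [129.5  75.7] 1.8
scene [651.  -70.6] [108.   77.7] 2.6
scene [643.8 145. ] [97.  84.7] 3.1
side [649.7 139.1] [92.1 83.2] 1.8
side [460.3  26.3] [125.7  76.9] 3.5
side [652.7 -68.4] [114.1  82.3] 5.1
[0.40037893 0.02590433 0.01672857] [-0.70073572  1.75556829  5.80004004] [2.17702351 2.26354906 0.00299015]
```

Emit:
jog_arm(
  series=[0.0,0.005,0.0003,0.0003,0,0.0,0.015,0.0008,0.0003,0,0.0,0.025,0.0012,0.0003,0,0.0,0.035,0.0016,0.0003,0,0.0,0.045,0.0019,0.0003,0,0.0,0.055,0.0023,0.0003,0,0.0,0.06,0.0025,0.0003,0],
)

```text
time_s: 25.6
tcp_pos: [0.4589, 0.0277, 0.0167]
orientation: [-2.177, -2.263, 0.003]
wrist_force: [-7.5, 0.2, 15.6]
gripper_width: 0.0029
gripper_force: 34.9
```

Emit:
jog_arm(
  series=[0.0,0.006,0.0002,0.0002,0,0.0,0.012,0.0004,0.0002,0,0.0,0.018,0.0007,0.0002,0,0.0,0.024,0.0009,0.0002,0,0.0,0.03,0.0011,0.0002,0],
)

```text
time_s: 26.1
tcp_pos: [0.4872, 0.0289, 0.0168]
orientation: [-2.175, -2.261, 0.005]
wrist_force: [-5.1, -0.1, 9.9]
gripper_width: 0.0029
gripper_force: 34.1
```

Emit:
jog_arm(
  series=[0.0,0.006,0.0002,0.0002,0,0.0,0.012,0.0004,0.0002,0,0.0,0.018,0.0007,0.0002,0,0.0,0.024,0.0009,0.0002,0,0.0,0.03,0.0011,0.0002,0,0.0,0.036,0.0014,0.0002,0,0.0,0.042,0.0016,0.0002,0,0.0,0.048,0.0018,0.0002,0,0.0,0.054,0.002,0.0002,0],
)

```text
time_s: 27.0
tcp_pos: [0.5415, 0.0308, 0.0168]
orientation: [-2.176, -2.261, 0.005]
wrist_force: [-5.5, 0.0, 8.2]
gripper_width: 0.0031
gripper_force: 33.8
```

Front at about 0.664. I'll raise slightly to unload the bench and continue toward the buffer.

Emit:
jog_arm(
  series=[0.0,0.006,0.0002,0.0006,0,0.0,0.012,0.0004,0.0006,0,0.0,0.018,0.0007,0.0006,0,0.0,0.024,0.0009,0.0006,0,0.0,0.03,0.0011,0.0006,0,0.0,0.036,0.0014,0.0006,0],
)

```text
time_s: 27.6
tcp_pos: [0.5797, 0.0326, 0.0168]
orientation: [-2.178, -2.264, 0.0]
wrist_force: [-0.7, 0.6, -0.4]
gripper_width: 0.0029
gripper_force: 32.6
```

Emit:
jog_arm(
  series=[0.0,0.003,0.0001,0,0,0.0,0.006,0.0002,0,0,0.0,0.008,0.0003,0,0],
)

```text
time_s: 27.9
tcp_pos: [0.5875, 0.0329, 0.0171]
orientation: [-2.178, -2.264, 0.0]
wrist_force: [-2.1, 0.0, -1.1]
gripper_width: 0.0026
gripper_force: 32.6
```

Emit:
jog_arm(
  series=[0.0,0.002,0.0001,0,0,0.0,0.004,0.0002,0,0,0.0,0.004,0.0002,0,0],
)

```text
time_s: 28.2
tcp_pos: [0.5918, 0.0331, 0.0173]
orientation: [2.177, 2.264, 0.001]
wrist_force: [-0.5, 0.2, -2.3]
gripper_width: 0.0029
gripper_force: 32.5
```

Emit:
jog_arm(
  series=[0.0,0.0,0,-0.0007,0,0.0,0.002,0.0001,-0.0008,0,0.0,0.002,0.0001,-0.0008,0],
)

```text
time_s: 28.5
tcp_pos: [0.5926, 0.0331, 0.0168]
orientation: [-2.177, -2.263, 0.003]
wrist_force: [-5.1, 0.1, 5.1]
gripper_width: 0.0027
gripper_force: 33.4
```

Emit:
jog_arm(
  series=[0.0,0.002,0.0001,0,0,0.0,0.003,0.0001,0,0,0.0,0.003,0.0001,0,0],
)

```text
time_s: 28.8
tcp_pos: [0.5947, 0.0333, 0.0168]
orientation: [-2.176, -2.262, 0.005]
wrist_force: [-7.1, 0.2, 6.9]
gripper_width: 0.0027
gripper_force: 33.7
```

Emit:
jog_arm(
  series=[0.0,0.002,0.0001,0,0,0.0,0.003,0.0001,0,0,0.0,0.003,0.0001,0,0],
)

```text
time_s: 29.1
tcp_pos: [0.5977, 0.0333, 0.0168]
orientation: [-2.176, -2.262, 0.004]
wrist_force: [-6.1, -0.6, 7.2]
gripper_width: 0.0029
gripper_force: 33.7
```

Emit:
jog_arm(
  series=[0.0,0.001,0,0.0002,0,0.0,0.002,0.0001,0.0002,0,0.0,0.002,0.0001,0.0002,0],
)

```text
time_s: 29.4
tcp_pos: [0.5992, 0.0336, 0.0168]
orientation: [-2.175, -2.262, 0.005]
wrist_force: [-8.0, -0.4, 7.1]
gripper_width: 0.0031
gripper_force: 33.7
```

Emit:
jog_arm(
  series=[0.0,0.001,0,0.0002,0,0.0,0.002,0.0001,0.0002,0,0.0,0.002,0.0001,0.0002,0],
)

```text
time_s: 29.7
tcp_pos: [0.6001, 0.0335, 0.0168]
orientation: [-2.174, -2.261, 0.009]
wrist_force: [-9.6, 0.2, 7.6]
gripper_width: 0.0029
gripper_force: 33.8
```

Emit:
jog_arm(
  series=[0.0,0.001,0,0.0002,0,0.0,0.002,0.0001,0.0002,0,0.0,0.002,0.0001,0.0002,0],
)

```text
time_s: 30.0
tcp_pos: [0.6015, 0.0335, 0.0168]
orientation: [-2.173, -2.26, 0.01]
wrist_force: [-9.4, -1.2, 8.6]
gripper_width: 0.003
gripper_force: 33.9
```

```bash
python3 catch.py
```

```text
catch n 270 [246. 113.] x -0.0166..0.0070 y 0.0637..0.0749 slope 0.35
catch n 621 [222. 176.] x -0.0291..-0.0059 y 0.0263..0.0410 slope -0.32
[0.60146196 0.03351284 0.01678065] [-10.28461543  -0.78694693   8.54407112]
```

Emit:
jog_arm(
  series=[0.0,0.001,0,0.0003,0,0.0,0.002,0.0001,0.0003,0,0.0,0.002,0.0001,0.0003,0],
)

```text
time_s: 30.35
tcp_pos: [0.602, 0.0335, 0.0168]
orientation: [-2.171, -2.259, 0.014]
wrist_force: [-12.0, -1.6, 10.6]
gripper_width: 0.0027
gripper_force: 34.1
```

Emit:
jog_arm(
  series=[0.0,0.001,0,0.0001,0,0.0,0.0015,0.0001,0.0001,0,0.0,0.0015,0.0001,0.0001,0],
)

```text
time_s: 30.65
tcp_pos: [0.602, 0.0335, 0.0168]
orientation: [-2.17, -2.257, 0.018]
wrist_force: [-14.9, -1.4, 11.7]
gripper_width: 0.0027
gripper_force: 34.5
```

The tray is at the hard stop (no further motion, 15 N). Easing off and releasing.

Emit:
jog_arm(
  series=[0.0,-0.002,0,-0.0003,0,0.0,-0.004,0,-0.0008,0,0.0,-0.006,0,-0.0008,0,0.0,-0.008,0,-0.0008,0,0.0,-0.009,0,-0.0008,0],
)

```text
time_s: 31.15
tcp_pos: [0.5991, 0.0336, 0.0168]
orientation: [-2.177, -2.264, 0.002]
wrist_force: [-3.5, -1.1, 3.8]
gripper_width: 0.003
gripper_force: 33.2
```

Emit:
jog_arm(
  series=[0.008,0,0,0,0,0.02,0,0,0,0,0.03,0,0,0,0,0.03,0,0,0,0],
)

```text
time_s: 31.55
tcp_pos: [0.601, 0.0339, 0.0169]
orientation: [2.177, 2.263, 0.002]
wrist_force: [0.8, 0.1, -0.4]
gripper_width: 0.0299
gripper_force: 0.0
```

```bash
python3 catch.py
```

```text
catch n 274 [247. 114.] x -0.0157..0.0078 y 0.0631..0.0743 slope 0.35
catch n 622 [223. 177.] x -0.0283..-0.0052 y 0.0262..0.0405 slope -0.31
catch n 558 [231. 291.] x -0.0227..-0.0061 y -0.0504..-0.0315 slope 0.36
[0.60070439 0.03390565 0.01683533] [-0.35166041 -0.15910354 -0.28388091]
```

Emit:
jog_arm(
  series=[0.03,0,0,0.02,0,0.03,0,0,0.06,0,0.03,-0.03,0,0.1,0,0.03,-0.06,0,0.14,0,0.03,-0.07,0,0.18,0,0.03,-0.08,0,0.2,0,0.03,-0.08,0,0.2,0,0.03,-0.08,0,0.2,0],
)

```text
time_s: 32.4
tcp_pos: [0.5203, 0.0339, 0.2169]
orientation: [2.177, 2.264, 0.002]
wrist_force: [0.1, -0.3, 0.5]
gripper_width: 0.03
gripper_force: 0.0
```

```bash
python3 trays.py; python3 - <<'E'
from h import *
c=cam("wrist","wf.png"); cam("side","sf.png")
i=cv2.imread("pics/wf.png"); s=cv2.imread("pics/sf.png")[130:310,190:400]
cv2.imwrite("pics/f.png",np.hstack([cv2.resize(i,(470,352)),cv2.resize(s,(330,352),interpolation=cv2.INTER_CUBIC)]))
# per bay: near wall vs catch tips
W=cloud(c);hsv=cv2.cvtColor(c["image"],cv2.COLOR_RGB2HSV)
a=np.radians(2.2);X=W[...,0]*np.cos(a)+W[...,1]*np.sin(a);Y=-W[...,0]*np.sin(a)+W[...,1]*np.cos(a)
o=((hsv[...,0]<14)&(hsv[...,1]>150)&(hsv[...,2]>60)&(W[...,2]>.01)).astype(np.uint8)
k,lab,st,ce=cv2.connectedComponentsWithStats(o)
for j in range(1,k):
    if st[j,4]>20:
        x,y=X[lab==j],Y[lab==j]; p=np.polyfit(x,y,1); print("catch",st[j,4],"x %.4f..%.4f y %.4f..%.4f"%(*np.percentile(x,[2,98]),*np.percentile(y,[3,97])),"slope %.2f"%p[0])
b=(W[...,2]>.026)&(W[...,2]<.034)&(hsv[...,0]>12)&(hsv[...,0]<32)
for n,yc in zip("SLM",(.1413,.035,-.0705)):
    q=b&(abs(W[...,1]-yc)<.02)&(W[...,0]<.63)&(W[...,0]>.57); print(n,q.sum(),np.percentile(X[q],[3,97]).round(4) if q.sum() else "")
E
```

```text
scene [660.1 -18.3] [126.4 180.7] 1.2
scene [647.2 137.7] [93.7 89.3] 89.7
side [656.7  87.3] [131.2 189.8] 3.5
side [653.1 -70.5] [111.7  80.8] 1.7
catch 41 x 0.5866..0.6097 y 0.1471..0.1550 slope -0.36
catch 54 x 0.5730..0.5971 y -0.0294..-0.0210 slope 0.34
catch 46 x 0.5724..0.5956 y -0.0647..-0.0548 slope -0.37
S 177 [0.61  0.614]
L 133 [0.5969 0.601 ]
M 29 [0.5954 0.5993]
```

View pics/f.png

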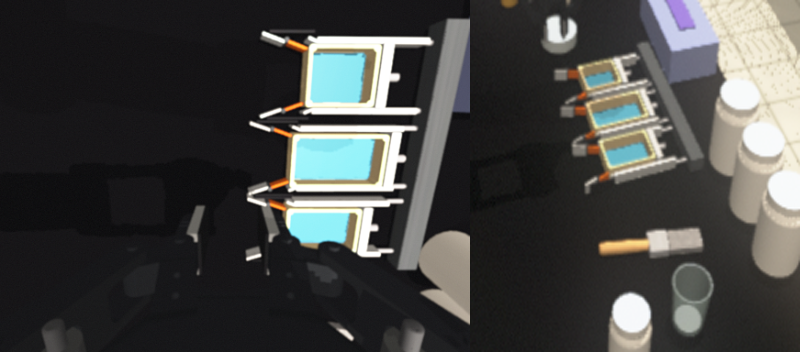

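All three trays are home in the final view, S, L and M from top to bottom. The catch tips meet each near wall within 0.5 mm, and the bystanders look undisturbed. Handing in.

```bash
python3 -c "
from rig import arm; print(arm.hand_in())"
```

```text
the job is handed in; nothing more can be done
None
```

All three trays are home in their matching bays, with the catches sprung in behind them; I handed the job in at about 33 s, the highest wrist force along x was about 15 N at the back stops, and no verdict was returned.

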